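# Lock the second turn latch of a transport box in a storage unit

### The job

The white transport box still has one of its two turn latches open, with its tongue lying along the rim instead of over the lid. Take the flat-bladed key from its stand, put the blade fully into that latch's slot and turn it clockwise to the stop so that the tongue lies over the lid. Then let go and leave the key standing in the latch; the other latch stays locked and the round pin key stays in its stand.

Things in the scene. Friction and masses are not known exactly. Their poses are not given: they have to be found in the camera images.
- key_grip (a point): Centre of the black grip of the flat-bladed key (110 g), upright in a fixed wooden stand 30 mm high; its blade is 24 mm deep in it. Grip: a paddle 50 mm wide (x), 20 mm thick (y; grasp across this), from 30 mm below to 26 mm above this point. Below it, in the same plane, a steel blade 30 mm wide (x), 6 mm thick (y), its tip 70 mm below this point. z up. Alike after half a turn about z.
- open_cam_slot (a point): The open latch: grey cam, 60 mm across, on the rim of the fixed white box (82 mm high). Point: on its turning axis, on the slot's floor. x runs along the slot to the tongue (58 mm from axis), z up; turns with the cam. Slot 40 mm long, ends open, 28 mm deep: 9 mm wide in the lower 14 mm, then a V to 23 mm at the top that guides a blade up to 8 mm off. Blade fits either way, 6 degrees play.
- open_cam (a joint): Turn of the open cam (rad): 0 with the tongue along the rim, growing clockwise seen from above to the hard stop at pi/2, tongue over the lid, locked. Starts between 0 and 0.3. Light friction (0.07 N m); it stays where it is left.
- shut_cam (a joint): Turn of the box's other cam, 200 mm along the same rim, built alike and already locked (about pi/2, tongue over the lid). It stays locked.
- pin_key: The other key, not wanted: a round black knob grip, 32 mm across, on a round 10 mm pin, 92 mm tall, standing upright in its own stand like the first. Origin at the lower end of the pin, z up.
Mind the look-alikes: they are no part of the job. Leave any blue look-alike of the pin_key alone. Leave any red look-alike of the part that bears key_grip alone.

How it is judged:
On the way, in this order (a step that is already met when the one before it is completed fails the run):
1. the flat key's blade is in the slot of the open latch before it is turned home (horizontal distance between key_grip and open_cam_slot below 0.025 m and z of key_grip in the frame of open_cam_slot below 0.08 m and angle between key_grip's own z axis and vertical below 0.35 rad and value of joint open_cam below 1 rad), for 0.1 s.
2. the latch is turned to its stop with the blade in its slot (value of joint open_cam above 1.4 rad and horizontal distance between key_grip and open_cam_slot below 0.025 m and z of key_grip in the frame of open_cam_slot below 0.08 m), for 0.1 s.
At the end, for the whole second after the job is handed in: Both latches are locked (within 10 degrees of the stop), the flat key stands in the slot of the latch just locked (grip centre within 25 mm of the cam's axis, less than 80 mm above the slot floor, leaning less than 20 degrees), and the pin key stands in its stand (moved less than 20 mm) (all of step 2 and value of joint shut_cam above 1.4 rad and angle between each of key_grip, pin_key's own z axis and vertical below 0.35 rad and distance of pin_key from where it was at the start of the episode below 0.02 m); the robot touches nothing.
It fails at once if the latch that was already locked is turned open (value of joint shut_cam below 1.3 rad).
It fails at once if the pin key is taken from its stand (distance of pin_key from where it was at the start of the episode above 0.03 m).
It also fails if it takes over 40 s, if anything falls off the work surface, if the arm or the gripper's body presses on something with over 40 N, if the wrist force passes 120 N, or if a joint passes its speed limit or range.

### The arm

A 6-joint arm with a two-finger parallel gripper is mounted at the origin on the work surface. World frame = base frame: x ahead of the robot, y to its left, z up, the work surface at z = 0. Lengths are in m, angles in rad, forces in N, time in s.
With the tool pointing down it reaches from about 0.275 to 1 m from the base axis. Payload 8.4 kg.
Tool frame: the origin (TCP) lies on the centre line of the jaws, within the pads' length; the fingertips stand 17 mm ahead of it and the grasp point (between the pads) lies 2 mm behind it (bot.tcp_to_tips is the y of the fingertips in the tool frame, in m); y points along the fingers, z is the direction in which the jaws open and shut, and the axes are right-handed (so a half turn about y gives the same grasp; the last joint's range is limited). The gripper opens to 85 mm and grips with 20 to 120 N. Pads are 22 mm wide; open, the fingers measure 114 mm over their backs; the gripper's body (76 mm by 85 mm) begins 54 mm behind the grasp point. The pads swing forward as they close: fully open they stand 13 mm farther back than shut.
Start: joints at [-1.22, 0.353, 1.633, -0, 1.155, -0.002], TCP at [0.216, -0.587, 0.248] pointing down, gripper open.
Joint ranges: [-2.63, 2.63], [-0.92, 2.1], [0.06, 2.66], [-1.3, 4.44], [0, 2.69], [-3.02, 3.02]. Speed limits (rad/s): [2.22, 2.22, 2.79, 3.14, 3.14, 3.14].

### API

Orientations are given as a unit quaternion [x, y, z, w].
In Python, from workcell import bot, hand, kinematics, get_obs, vision, hand_in gives the robot as it stands. The module is installed in compiled form; this text tells all that it offers. Calls block until the motion is done:
- bot.reach(position, orientation): joint-space move of the TCP to a pose.
- bot.servo_line(position, ori=None, velocity=0.15): straight line of the TCP; ori=None keeps the orientation; velocity is the mean speed in m/s.
- bot.goto_joints(angles): joint-space move.
- hand.move_gripper(opening, strength=None): finger opening in m; strength is the grip in N (None keeps the last); returns when the fingers have stopped.
- bot.dwell(seconds).
- kinematics.solve_ik(position, orientation): joint angles nearest the present ones, or None.
- get_obs(): the state.
- vision.read_camera(name): name is "side" or "top" or "wrist"; returns a dict with "frame" (420x560x3 uint8, red, green, blue), "intrinsics" (3x3 intrinsics, pixels), "dist" ([k1, k2, p1, p2, k3] as OpenCV has them; the pictures are not rectified), "view" (4x4, takes a point from world to camera coordinates). Camera axes: x right, y down, z forward; pixel columns grow to the right and rows downward; lengths in m; the calibration is good to about 2 mm. A picture is of the moment at which its call begins. There is no depth.
A pose or a line that the arm cannot do raises bot.IKError and nothing moves.
- hand_in(): hands the job in, once; it reports no verdict.
The state is a dict: "time_s": time; "joint_pos": joint angles; "joint_vel": joint speeds; "joint_efforts": joint torques, N m; "position": TCP position; "orientation": TCP orientation; "wrist_force": force on the tool from outside, world axes, zero at the start; "ft_torque": the same for the moment, N m; "gripper_width": finger opening in m.
Only numpy, scipy, OpenCV 4.12 (cv2) and the standard library are available. Lean on these libraries where they do the work, as an engineer would, in place of code of your own. Each camera call takes 0.05 s, during which the arm holds its last target.

## Working session

There is one attempt and no reset: what is moved stays moved. The work goes in short steps, each a Python script; the robot and the scene stay as the last script left them, time stands still between calls to the robot, and variables do not carry over. Pictures are saved under pics/ and viewed, and the job is handed in when it is done.

```bash
mkdir -p pics; python3 - <<'E'
from workcell import bot, hand, kinematics, get_obs, vision
import cv2
for n in ["side","top","wrist"]:
    r=vision.read_camera(n); cv2.imwrite(f"pics/{n}0.png",r["frame"][:,:,::-1])
    print(n,r["intrinsics"].tolist(),r["dist"],r["view"].round(4).tolist())
o=get_obs(); print(o, bot.tcp_to_tips)
E
```

```text
side [[381.78691952310203, 0.0, 276.85254548868323], [0.0, 381.78691952310203, 211.29461433696935], [0.0, 0.0, 1.0]] [-0.04059504  0.          0.          0.          0.        ] [[0.9914, -0.1304, 0.0061, -0.5058], [-0.0955, -0.7564, -0.6471, 0.103], [0.089, 0.641, -0.7624, 0.969], [0.0, 0.0, 0.0, 1.0]]
top [[496.9993427879501, 0.0, 278.5449980981596], [0.0, 496.9993427879501, 209.92690301462096], [0.0, 0.0, 1.0]] [-0.05427007  0.          0.          0.          0.        ] [[-0.0003, -0.9999, -0.0103, 0.0047], [-0.9882, 0.0019, -0.1531, 0.4976], [0.1531, 0.0102, -0.9882, 1.2332], [0.0, 0.0, 0.0, 1.0]]
wrist [[322.20521718793793, 0.0, 278.8436861893921], [0.0, 322.20521718793793, 213.39601058948764], [0.0, 0.0, 1.0]] [-0.07349135  0.          0.          0.          0.        ] [[0.3447, -0.9387, -0.0017, -0.624], [-0.9063, -0.3332, 0.2601, -0.0333], [-0.2447, -0.0881, -0.9656, 0.379], [0.0, 0.0, 0.0, 1.0]]
{'time_s': 0.15, 'joint_pos': array([-1.22040059e+00,  3.53483608e-01,  1.63394745e+00, -7.52992489e-06,
        1.15518203e+00, -2.39476590e-03]), 'joint_vel': array([-0.00093603, -0.0007332 , -0.00254458, -0.00077454,  0.00083451,
       -0.00066772]), 'joint_efforts': array([ 2.53106982e-04, -6.05640149e+01, -3.42338777e+01,  4.25440726e-05,
        6.22913532e-03,  5.93491609e-05]), 'position': array([ 0.21583598, -0.58619643,  0.24774431]), 'orientation': array([-0.12415035,  0.69648899, -0.69577917,  0.12402063]), 'wrist_force': array([-0.21645427,  0.07086115,  0.79116272]), 'ft_torque': array([-0.00178928, -0.01131655,  0.05853699]), 'gripper_width': 0.08524071207696747} 0.017
```

View pics/side0.png

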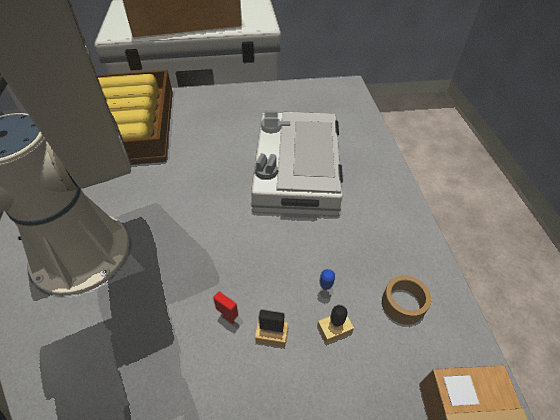

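View pics/top0.png

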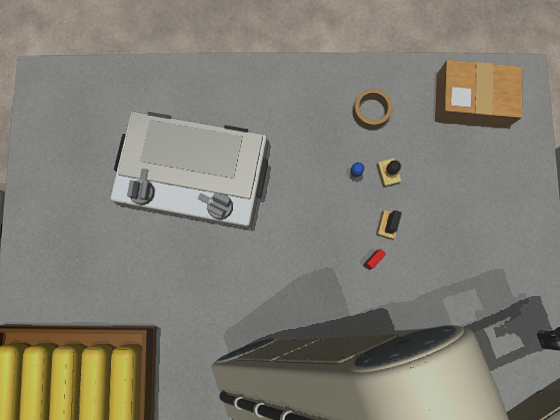

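View pics/wrist0.png

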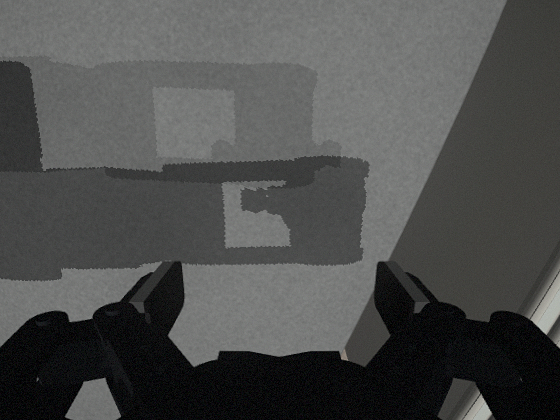

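Candidates in the top view:
- **Black paddle in a wooden stand**, (392,222): the flat key.
- **Red look-alike**, (375,259): leave.
- **Black round knob in a stand**, (393,167): the pin key, leave.
- **Blue knob**, (357,170): leave.

For the latches, (218,206) has its tongue along the rim, so it is the open one. (140,188) has its tongue over the lid, so it is shut. Next I'll check these in enlarged crops.

```bash
python3 - <<'E'
import cv2,numpy as np
t=cv2.imread("pics/top0.png"); s=cv2.imread("pics/side0.png")
a=cv2.resize(t[145:275,340:420],None,fx=4.5,fy=4.5,interpolation=cv2.INTER_CUBIC)
b=cv2.resize(t[160:235,105:265],None,fx=5,fy=5,interpolation=cv2.INTER_CUBIC)
c=cv2.resize(s[280:350,200:360],None,fx=5,fy=5,interpolation=cv2.INTER_CUBIC)
d=cv2.resize(s[105:185,245:345],None,fx=6,fy=6,interpolation=cv2.INTER_CUBIC)
for n,i in zip("abcd",(a,b,c,d)): cv2.imwrite(f"pics/c_{n}.png",i)
E
```

```text
(no output)
```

View pics/c_a.png

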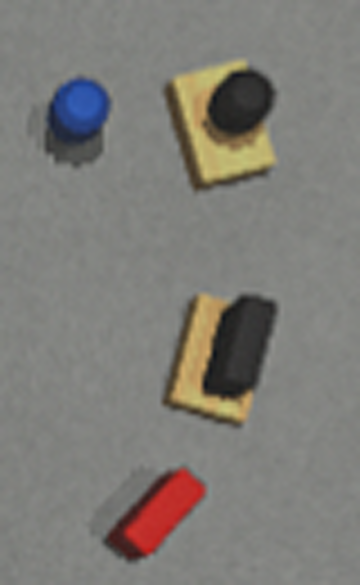

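View pics/c_b.png

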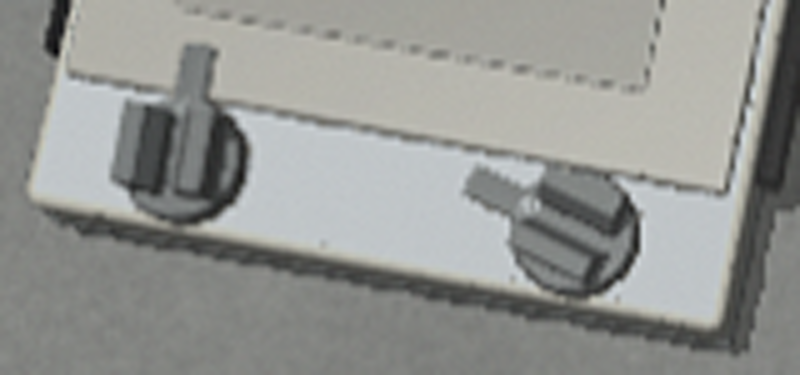

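View pics/c_c.png

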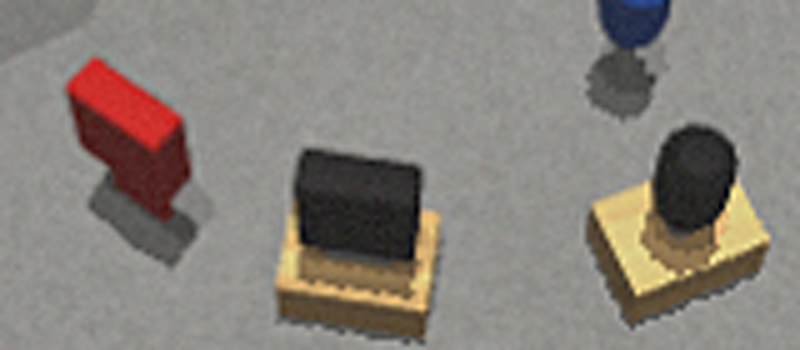

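View pics/c_d.png

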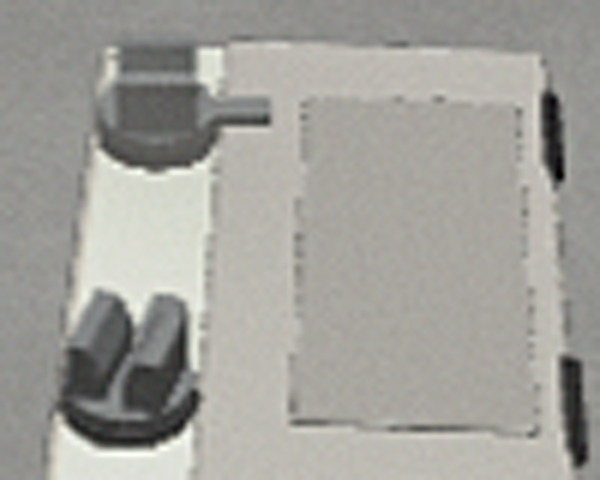

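The crops confirm the choice. The flat key stands upright in its stand and the pin key in the other. The near latch, top-view crop (575,232), has its tongue along the rim; the left one has its tongue over the lid. Next: coarse triangulation.

```bash
cat > h.py <<'E'
from workcell import bot, hand, kinematics, get_obs, vision, hand_in
import numpy as np, cv2, json, pickle
from scipy.spatial.transform import Rotation as R
def cam(n,fn):
    r=vision.read_camera(n); cv2.imwrite(f"pics/{fn}.png",r["frame"][:,:,::-1])
    pickle.dump({k:r[k] for k in("intrinsics","dist","view")},open(f"pics/{fn}.pkl","wb")); return r
def ray(r,p):
    q=cv2.undistortPoints(np.array([[p]],float),r["intrinsics"],np.array(r["dist"]))[0,0]
    V=r["view"]; d=V[:3,:3].T@np.array([q[0],q[1],1]); c=-V[:3,:3].T@V[:3,3]
    return c,d/np.linalg.norm(d)
def tri(obs):
    A=np.zeros((3,3));b=np.zeros(3);L=[]
    for r,p in obs:
        c,d=ray(r,p);P=np.eye(3)-np.outer(d,d);A+=P;b+=P@c;L.append((c,P))
    x=np.linalg.solve(A,b); return x,[np.linalg.norm(P@(x-c)) for c,P in L]
def atz(r,p,z):
    c,d=ray(r,p); return c+d*(z-c[2])/d[2]
def proj(r,X):
    V=r["view"];rv,_=cv2.Rodrigues(V[:3,:3])
    return cv2.projectPoints(np.array(X,float).reshape(-1,3),rv,V[:3,3],r["intrinsics"],np.array(r["dist"]))[0][:,0]
def down(a):
    # tool y down; tool z (jaw opening) at heading a
    z=np.array([np.cos(a),np.sin(a),0]);y=np.array([0,0,-1.]);x=np.cross(y,z)
    return R.from_matrix(np.c_[x,y,z]).as_quat()
E
python3 - <<'E'
from h import *
s=vision.read_camera("side");t=vision.read_camera("top")
for n,r in(("side0",s),("top0",t)): pickle.dump({k:r[k] for k in("intrinsics","dist","view")},open(f"pics/{n}.pkl","wb"))
print("key top",tri([(t,(395.5,221.7)),(s,(272,314.6))]))
print("cam",tri([(t,(220,206.4)),(s,(266.7,170.8))]), atz(t,(220,206.4),.1))
# box corners / tongue heading
print(atz(t,(340+275/4.5,145+300/4.5),.1)-atz(t,(340+245/4.5,145+395/4.5),.1))
print(atz(t,(105+485/5,160+183/5),.1))
print(down(np.pi/2), get_obs()["orientation"], R.from_quat(get_obs()["orientation"]).as_matrix().round(3))
# wrist cam in tool frame
w=vision.read_camera("wrist");o=get_obs();c=-w["view"][:3,:3].T@w["view"][:3,3]
print("cam in tool",R.from_quat(o["orientation"]).as_matrix().T@(c-o["position"]), (w["view"][:3,:3]@R.from_quat(o["orientation"]).as_matrix()).round(3))
E
```

```text
key top (array([ 0.46078182, -0.27970727,  0.10095139]), [np.float64(0.0023280183513094523), np.float64(0.002328018351309399)])
cam (array([0.50049844, 0.14876158, 0.08260939]), [np.float64(0.0006710515060288723), np.float64(0.000671051506028811)]) [0.49699404 0.14644703 0.1       ]
[ 0.05157876 -0.0181122   0.        ]
[0.52141476 0.19112522 0.1       ]
[ 7.07106781e-01 -2.16489014e-17  2.16489014e-17 -7.07106781e-01] [-0.12411041  0.69634732 -0.69592348  0.12404642] [[-0.938 -0.     0.346]
 [-0.346  0.001 -0.938]
 [-0.    -1.    -0.001]]
cam in tool [-6.58774546e-02 -1.25819150e-01 -8.50529867e-05] [[ 0.001  0.001  1.   ]
 [ 0.966 -0.26  -0.001]
 [ 0.26   0.966 -0.001]]
```

```bash
python3 - <<'E'
from h import *
k=np.array([.461,-.280]);c=np.array([.499,.148])
for g in (71,-109):
  print("grasp",g,kinematics.solve_ik([*k,.12],down(np.radians(g))))
for g in (64+90,64-90,-26+90,-26-90,19+90,19-90):
  print("cam jaw",g,kinematics.solve_ik([*c,.18],down(np.radians(g))))
E
```

```text
grasp 71 [-5.48605874e-01  3.83045882e-01  1.92385594e+00 -4.44089210e-16
  8.34690827e-01 -1.78778964e+00]
grasp -109 [-5.48605874e-01  3.83045882e-01  1.92385594e+00 -4.44089210e-16
  8.34690827e-01  1.35380301e+00]
cam jaw 154 [ 2.85446425e-01  2.72266783e-01  1.92031151e+00 -4.44089210e-16
  9.49014358e-01 -2.40236062e+00]
cam jaw -26 [ 2.85446425e-01  2.72266783e-01  1.92031151e+00 -4.44089210e-16
  9.49014358e-01  7.39232030e-01]
cam jaw 64 [ 2.85446425e-01  2.72266783e-01  1.92031151e+00 -4.44089210e-16
  9.49014358e-01 -8.31564297e-01]
cam jaw -116 [ 2.85446425e-01  2.72266783e-01  1.92031151e+00 -4.44089210e-16
  9.49014358e-01  2.31002836e+00]
cam jaw 109 [ 2.85446425e-01  2.72266783e-01  1.92031151e+00 -4.44089210e-16
  9.49014358e-01 -1.61696246e+00]
cam jaw -71 [ 2.85446425e-01  2.72266783e-01  1.92031151e+00 -4.44089210e-16
  9.49014358e-01  1.52463019e+00]
```

```bash
python3 - <<'E'
from h import *
a=np.radians(-109);q=down(a);M=R.from_quat(q).as_matrix()
k=np.array([.461,-.280,.0])
p1=k+M@[.06,0,-.04]+[0,0,.20]; p2=k+M@[.06,0,.04]+[0,0,.20]
print(p1,p2)
bot.reach(p1,q); hand.move_gripper(.05,60); bot.dwell(.2); r1=cam("wrist","k1")
bot.servo_line(p2,velocity=.15); bot.dwell(.2); r2=cam("wrist","k2")
print(get_obs()["time_s"])
for n in("k1","k2"):
    print(proj(eval("r"+n[1]),[k+[0,0,.102]]))
E
```

```text
[ 0.41729161 -0.22264517  0.2       ] [ 0.39124616 -0.29828665  0.2       ]
3.4667
[[337.97851526 135.88518065]]
[[221.62551187 135.89445342]]
```

View pics/k1.png

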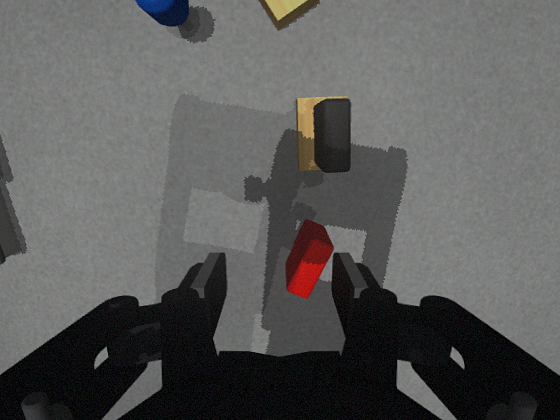

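View pics/k2.png

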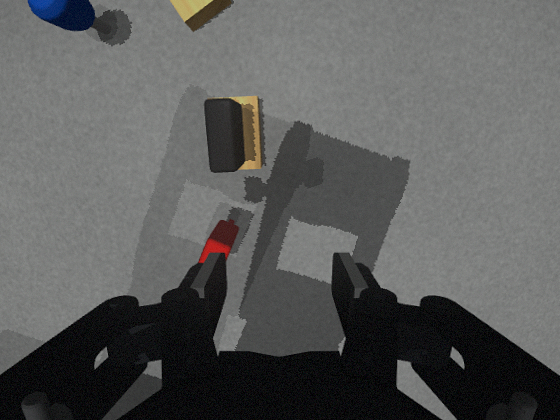

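k1 and k2 show the key, top face near (340,135) and (220,135), aligned with the image axes. Enlarging with contrast to read the corners.

```bash
python3 - <<'E'
import cv2,numpy as np
o=[]
for n,x0 in(("k1",280),("k2",190)):
    i=cv2.imread(f"pics/{n}.png")[85:185,x0:x0+80].astype(float)
    i=np.clip(i*2.2,0,255).astype(np.uint8)
    i=cv2.resize(i,None,fx=5,fy=5,interpolation=cv2.INTER_CUBIC)
    for j in range(0,400,50): cv2.putText(i,str(x0+j//5),(j,8),0,.3,(0,255,0)); cv2.line(i,(j,10),(j,16),(0,255,0))
    for j in range(0,500,50): cv2.putText(i,str(85+j//5),(0,j+4),0,.3,(0,255,0))
    o.append(i)
cv2.imwrite("pics/kz.png",np.hstack(o))
E
```

```text
(no output)
```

View pics/kz.png

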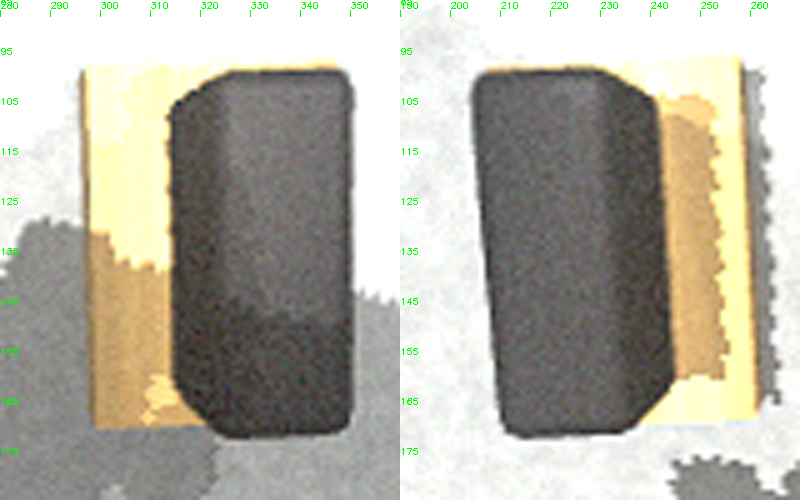

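```bash
python3 - <<'E'
from h import *
r1=pickle.load(open("pics/k1.pkl","rb"));r2=pickle.load(open("pics/k2.pkl","rb"))
P1=[(324.4,99.2),(350.2,98.8),(350.4,171.6),(324.4,172.2)]
P2=[(205,99),(230.6,98.6),(235.4,171.6),(211,172)]
X=[]
for a,b in zip(P1,P2):
    x,e=tri([(r1,a),(r2,b)]);X.append(x);print(x.round(4),np.round(e,4))
X=np.array(X);print("centre",X.mean(0)); d=(X[0]+X[1]-X[2]-X[3])/2;print(np.linalg.norm(d),np.degrees(np.arctan2(d[1],d[0])),np.linalg.norm((X[1]+X[2]-X[0]-X[3])/2))
for r,P in((r1,P1),(r2,P2)):
    Y=np.array([atz(r,p,.102) for p in P]);d=(Y[0]+Y[1]-Y[2]-Y[3])/2;print(Y.mean(0),np.degrees(np.arctan2(d[1],d[0])),np.linalg.norm(d))
E
```

```text
[ 0.487  -0.2783  0.1026] [0.0002 0.0002]
[ 0.4816 -0.2945  0.1029] [0. 0.]
[ 0.4354 -0.2808  0.1051] [0. 0.]
[ 0.4404 -0.2639  0.102 ] [0.0001 0.0001]
centre [ 0.46107914 -0.2793817   0.10317177]
0.04849981007511053 -16.878913543458268 0.017404513722931864
[ 0.46087346 -0.27956949  0.102     ] -16.63823679360881 0.048737947159620834
[ 0.46112054 -0.2792122   0.102     ] -16.985439469960646 0.048804270480588365
```

Measured: grip centre about (0.461, -0.2795), heading -17°, top at z 0.1025 (text 0.102), size 48.5 × 17.4 mm with rounded edges. All consistent, so I'll grasp.

```bash
python3 - <<'E'
from h import *
q=down(np.radians(-106.9)); k=np.array([.461,-.2795])
bot.reach([*k,.16],q)
bot.servo_line([*k,.078],velocity=.12)
o=get_obs();print(o["position"],o["wrist_force"])
hand.move_gripper(.0,80); o=get_obs();print(o["gripper_width"],o["wrist_force"],o["time_s"])
bot.servo_line([*k,.12],velocity=.08)
bot.servo_line([*k,.25],velocity=.25)
o=get_obs();print(o["gripper_width"],o["wrist_force"])
q=down(np.radians(-26));M=R.from_quat(q).as_matrix();c=np.array([.499,.148,0])
bot.reach(c+M@[.06,0,-.04]+[0,0,.25],q);bot.dwell(.2);cam("wrist","l1")
bot.servo_line(c+M@[.06,0,.04]+[0,0,.25],velocity=.15);bot.dwell(.2);cam("wrist","l2")
cam("side","s2");o=get_obs();print(o["gripper_width"],o["time_s"])
E
```

```text
[ 0.4612805  -0.27993949  0.07869882] [-0.17191983 -0.23774779  0.83010726]
0.019185874973225343 [-4.57352650e-04  2.36018959e-01  5.24483122e+00] 5.1
0.01931417706377041 [-5.93683824e-01 -1.18709502e-03 -1.21620306e+00]
0.0191074035194621 9.1333
```

View pics/l1.png

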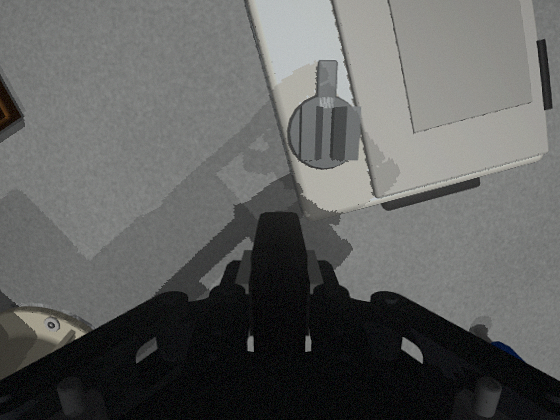

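View pics/l2.png

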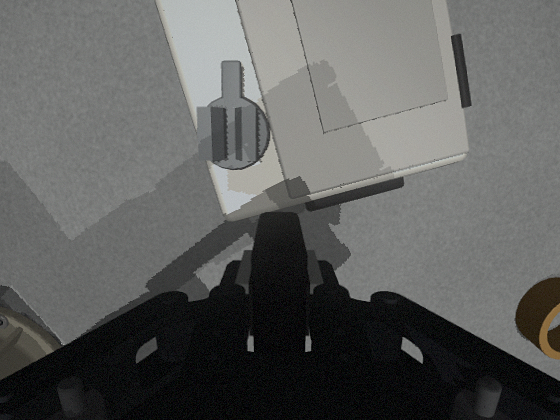

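View pics/s2.png

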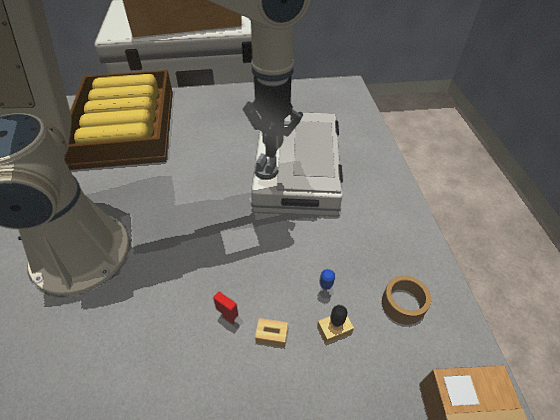

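The key is out of its stand and in the hand. The cam sits at (324,132) in l1 and (239,132) in l2, its slot near image-vertical. Enlarging.

```bash
python3 - <<'E'
import cv2,numpy as np
o=[]
for n,x0 in(("l1",285),("l2",195)):
    i=cv2.imread(f"pics/{n}.png")[50:175,x0:x0+85].astype(float)
    i=np.clip(i*1.6,0,255).astype(np.uint8)
    i=cv2.resize(i,None,fx=4.6,fy=4.6,interpolation=cv2.INTER_CUBIC)
    for j in range(0,85,10): cv2.putText(i,str(x0+j),(int(j*4.6),8),0,.3,(0,0,255)); cv2.line(i,(int(j*4.6),10),(int(j*4.6),16),(0,0,255))
    for j in range(0,125,10): cv2.putText(i,str(50+j),(0,int(j*4.6)+4),0,.3,(0,0,255))
    o.append(i)
cv2.imwrite("pics/lz.png",np.hstack(o))
E
```

```text
(no output)
```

View pics/lz.png

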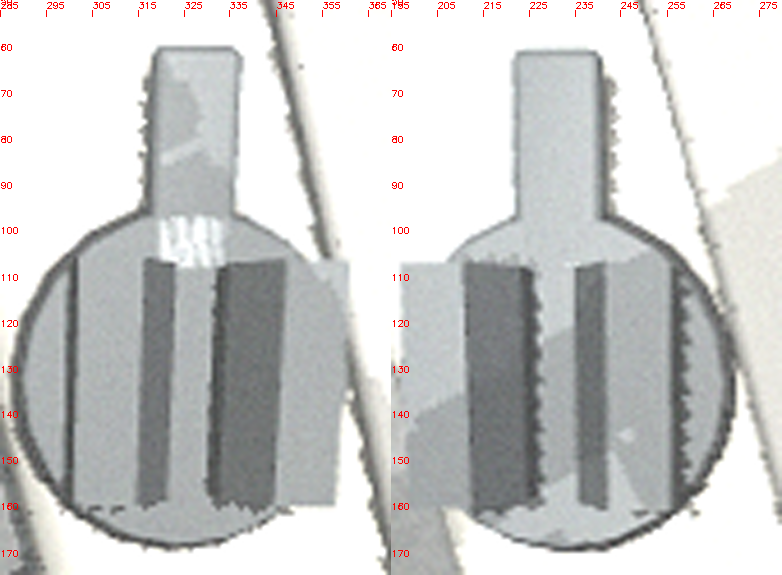

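```bash
python3 - <<'E'
from h import *
r1=pickle.load(open("pics/l1.pkl","rb"));r2=pickle.load(open("pics/l2.pkl","rb"))
f1=lambda p:(285+p[0]/4.6,50+p[1]/4.6); f2=lambda p:(195+(p[0]-391)/4.6,50+p[1]/4.6)
D={"tongue end L":((153,48),(514,52)),"tongue end R":((240,50),(601,52)),"tb L":((150,211),(519,215)),"tb R":((233,211),(600,215)),
"disc":((189,376),(559.5,379)),"VLt":((145,260),(465,263)),"VLb":((137,505),(472,512)),"VRt":((285,262),(607,263)),"VRb":((275,505),(605,510))}
X={}
for k,(a,b) in D.items():
    x,e=tri([(r1,f1(a)),(r2,f2(b))]);X[k]=x;print(k,x.round(4),np.round(e,4))
h=lambda d:np.degrees(np.arctan2(d[1],d[0]))
v=np.mean([X[k] for k in("VLt","VLb","VRt","VRb")],0);print("Vc",v)
print("V head",h(X["VLt"]+X["VRt"]-X["VLb"]-X["VRb"]),"tongue",h(X["tongue end L"]+X["tongue end R"]-X["tb L"]-X["tb R"]),"disc->end",h((X["tongue end L"]+X["tongue end R"])/2-X["disc"]),np.linalg.norm(((X["tongue end L"]+X["tongue end R"])/2-X["disc"])[:2]))
print(np.linalg.norm(X["VLt"]-X["VRt"]),np.linalg.norm(X["VLt"]-X["VLb"]))
# key in hand
o=get_obs();print(o["position"])
M=R.from_quat(o["orientation"]).as_matrix()
for s in(-.025,.025):
  for t in (-.01,.01): print(proj(r2,[o["position"]+M@[s,-.024,t]]), end=" ")
E
```

```text
tongue end L [0.5181 0.2037 0.0962] [0.0001 0.0001]
tongue end R [0.5319 0.1968 0.0962] [0.0001 0.0001]
tb L [0.506  0.1787 0.0966] [0. 0.]
tb R [0.5192 0.1721 0.0978] [0.0001 0.0001]
disc [0.4997 0.1496 0.1016] [0. 0.]
VLt [0.4979 0.1713 0.1265] [0.0002 0.0002]
VLb [0.48   0.1359 0.1275] [0.0002 0.0002]
VRt [0.5184 0.1612 0.1254] [0.0002 0.0002]
VRb [0.5005 0.1263 0.1299] [0.0001 0.0001]
Vc [0.49917454 0.1486733  0.12731265]
V head 63.00561690455432 tongue 63.33082710699937 disc->end 63.423481777774036 0.05663279084802114
0.022953481187119654 0.03974624340183167
[0.50822699 0.07685368 0.25016838]
[[249.68456863 251.46825235]] [[308.76140688 251.44472267]] [[253.35904037 372.02526675]] [[305.22478957 372.02779096]]
```

Slot mouth: 22.95 mm wide (text 23), 39.7 mm long (text 40), top at z 0.127, so floor about 0.099. Axis (0.4992, 0.1487), heading 63.1°. Now insert, watching the force.

```bash
python3 - <<'E'
from h import *
t=pickle.load(open("pics/top0.pkl","rb"))
a=atz(t,(220,206.4),.1);b=atz(t,(142,193),.1);print("rim",b-a,np.degrees(np.arctan2(*(b-a)[[1,0]])))
q=down(np.radians(-26.9));c=[.4992,.1487]
bot.reach([*c,.25],q);bot.servo_line([*c,.205],velocity=.1)
f0=get_obs()["wrist_force"];print(f0)
for z in np.arange(.198,.1705,-.004):
    bot.servo_line([*c,z],velocity=.05);o=get_obs();f=o["wrist_force"]-f0
    print(round(z,3),o["position"].round(4),f.round(1),o["ft_torque"].round(2),round(o["gripper_width"],4))
    if np.linalg.norm(f)>20: break
print(o["time_s"]);cam("side","s3");cam("wrist","w3")
E
python3 -c "
import cv2
i=cv2.imread('pics/s3.png')[90:220,220:360];cv2.imwrite('pics/s3z.png',cv2.resize(i,None,fx=4.5,fy=4.5,interpolation=2))"
```

```text
rim [0.03385439 0.19348365 0.        ] 80.07526262538583
[ 0.29764418  0.76202061 -2.29761511]
0.198 [0.4991 0.1487 0.198 ] [-0.6 -0.4  0.3] [-0.02 -0.02  0.05] 0.0191
0.194 [0.4991 0.1487 0.1938] [-0.4 -0.2  1.5] [0.03 0.03 0.01] 0.0188
0.19 [0.499  0.1487 0.1897] [-0.5 -0.9  0.8] [-0.02  0.02 -0.02] 0.0188
0.186 [0.499  0.1486 0.1857] [-0.4 -0.6  0.5] [-0.05 -0.02  0.06] 0.0199
0.182 [0.499  0.1486 0.1817] [-0.3 -1.2  0.6] [-0.03  0.01  0.02] 0.0188
0.178 [0.499  0.1486 0.1777] [-0.1 -0.8  0.8] [-0.    0.02 -0.01] 0.019
0.174 [0.499  0.1486 0.1737] [-1.1 -0.9  0.6] [0.01 0.01 0.04] 0.0193
11.9167
```

View pics/s3z.png

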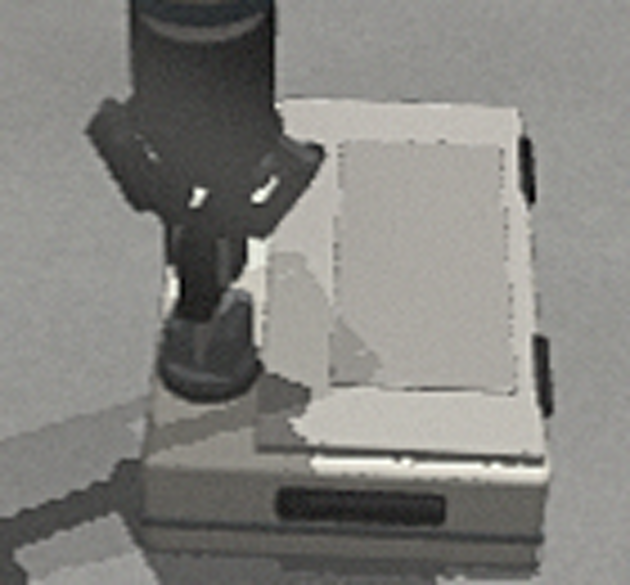

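View pics/w3.png

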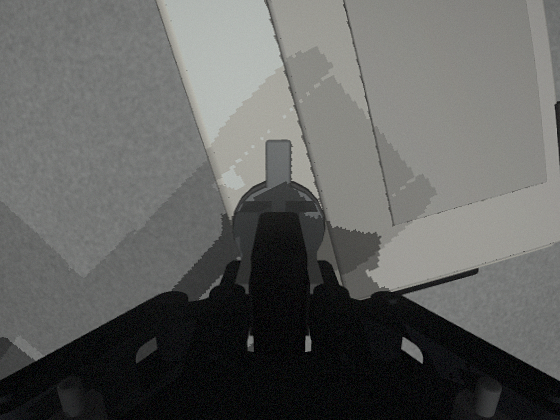

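The blade is centred in the slot with almost no force. I'll seat it to light contact, then turn clockwise watching the torque.

```bash
python3 - <<'E'
from h import *
o=get_obs();f0=o["wrist_force"];p=o["position"];c=[.4992,.1487]
for z in np.arange(.172,.1665,-.001):
    bot.servo_line([*c,z],velocity=.03);o=get_obs();f=o["wrist_force"]-f0
    print(round(z,3),o["position"].round(4),f.round(1))
    if f[2]>6: break
bot.servo_line([*c,z+.001],velocity=.03)
j0=np.array(get_obs()["joint_pos"])
for d in [*range(15,61,15),*range(65,86,4)]:
    j=j0.copy();j[5]+=np.radians(d);bot.goto_joints(j);o=get_obs()
    print(d,o["wrist_force"].round(1),o["ft_torque"].round(2),np.degrees(o["joint_pos"][5]-j0[5]).round(1),round(o["time_s"],2))
    if abs(o["ft_torque"][2])>1.0: break
cam("wrist","w4");cam("top","t4")
E
```

```text
0.172 [0.4992 0.1487 0.172 ] [-0.5  1.2 -0.3]
0.171 [0.4993 0.1487 0.1718] [-3.8  0.6  9.6]
15 [-0.9  0.4  0.1] [0.01 0.05 0.02] 14.8 13.12
30 [-0.9 -0.1 -0.1] [0.09 0.05 0.03] 29.6 13.48
45 [-1.1 -0.4  0.2] [0.11 0.05 0.03] 44.6 13.84
60 [-1.4  0.4 -0.1] [ 0.02  0.05 -0.06] 59.5 14.2
65 [ 0.2 -0.5 -0.1] [ 0.08 -0.06  0.01] 64.6 14.45
69 [-0.3  0.5 -0.7] [0.08 0.03 0.04] 68.7 14.7
73 [-0.1 -0.4 -0.3] [ 0.02  0.04 -0.01] 72.8 14.95
77 [ 0.3  0.4 -0.4] [0.05 0.04 0.02] 76.8 15.2
81 [-0.2  0.3 -0. ] [0.07 0.07 0.19] 80.8 15.45
85 [-0.8  0.2 -0.7] [0.06 0.22 1.41] 84.7 15.7
```

View pics/w4.png

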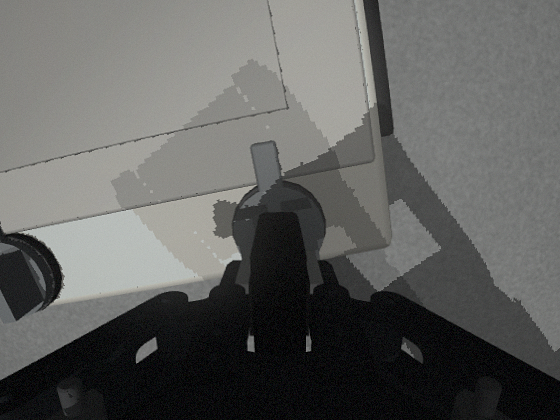

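The torque rose to 1.4 N m near 85°, which is the stop plus play, and the tongue at (262,160) lies over the lid. I'll ease back within the play, release and lift.

```bash
python3 - <<'E'
from h import *
j=np.array(get_obs()["joint_pos"]);j[5]-=np.radians(4);bot.goto_joints(j)
o=get_obs();print(o["ft_torque"].round(2),o["wrist_force"].round(1))
hand.move_gripper(.055);p=get_obs()["position"];print(p,get_obs()["gripper_width"])
bot.servo_line([p[0],p[1],.24],velocity=.12)
M=R.from_quat(get_obs()["orientation"]).as_matrix()
q=get_obs()["position"]+M@[.06,0,.03]+[0,0,.04]
bot.servo_line(q,velocity=.2);bot.dwell(.2)
cam("wrist","w5");cam("side","s5");cam("top","t5");print(get_obs()["time_s"])
s=cv2.imread("pics/s5.png");t=cv2.imread("pics/t5.png")
cv2.imwrite("pics/s5z.png",cv2.resize(s[90:220,230:350],None,fx=4.5,fy=4.5,interpolation=2))
E
```

```text
[0.02 0.08 0.21] [-0.1  0.6 -0.6]
[0.49920612 0.14869133 0.17200455] 0.054972209225050334
18.0917
```

View pics/w5.png

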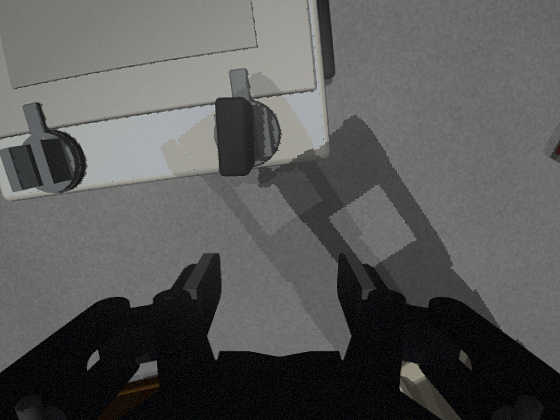

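View pics/s5z.png

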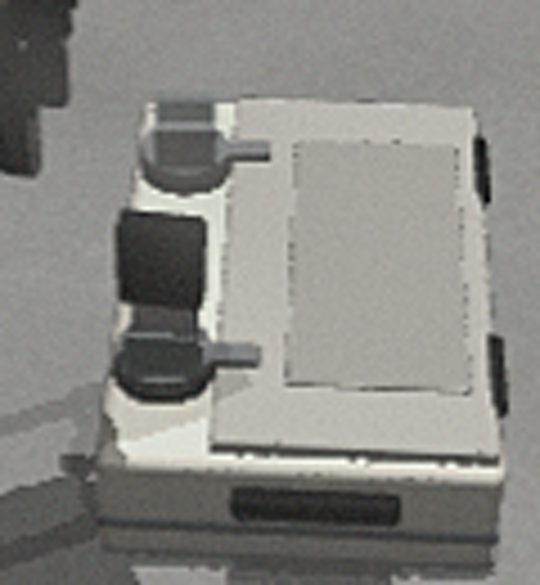

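View pics/t5.png

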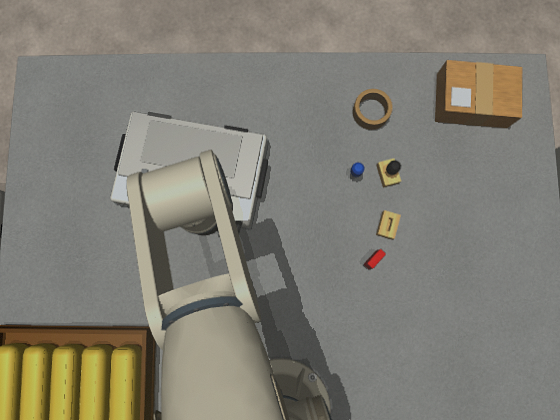

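The key stands alone in the cam and both tongues lie over the lid. The pin key is still in its stand at (392,168). One numeric check of the tongue angle and key height before handing in.

```bash
python3 - <<'E'
from h import *
r=pickle.load(open("pics/w5.pkl","rb"));h=lambda d:np.degrees(np.arctan2(d[1],d[0]))
e=atz(r,(238.5,70),.096);print("tongue",h(e-[.4992,.1487,0]),np.linalg.norm((e-[.4992,.1487,.096])))
a=np.radians(-10)
X=[[.4992+s*.025*np.cos(a)-u*.01*np.sin(a),.1487+s*.025*np.sin(a)+u*.01*np.cos(a),.195] for s in(-1,1) for u in(-1,1)]
print("pred grip top corners w5",proj(r,X).round(0).tolist())
s=pickle.load(open("pics/s5.pkl","rb"));print("side",((proj(s,X)-[230,90])*4.5).round(0).tolist())
i=cv2.imread("pics/w5.png")
for p in proj(r,X): cv2.circle(i,tuple(int(v) for v in p),1,(0,0,255),-1)
cv2.imwrite("pics/w5z.png",cv2.resize(i[55:190,190:300],None,fx=4.4,fy=4.4,interpolation=2))
E
```

```text
tongue -11.351543121583546 0.056500879444809554
pred grip top corners w5 [[253.0, 173.0], [223.0, 177.0], [241.0, 94.0], [209.0, 99.0]]
side [[113.0, 228.0], [116.0, 205.0], [203.0, 231.0], [204.0, 208.0]]
```

View pics/w5z.png

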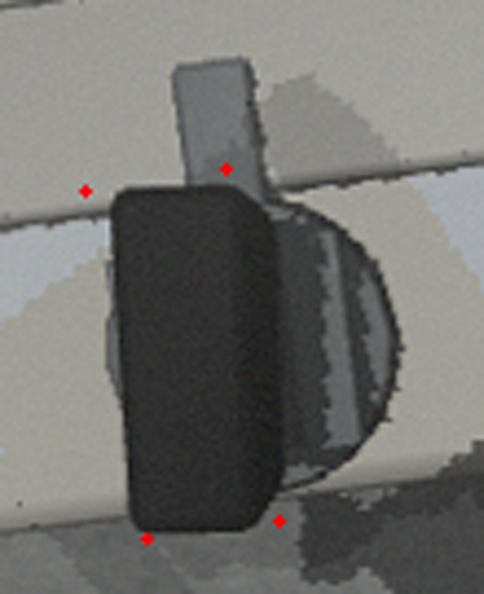

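```bash
python3 -c "
from workcell import *
import workcell
o=workcell.get_obs();print(o['time_s'],o['wrist_force'].round(1));workcell.hand_in()"
```

```text
18.0917 [ 0.  -0.2  0.8]
the job is handed in; nothing more can be done
```

I took the flat-bladed key from its stand, put it in the open latch and turned that latch clockwise to its stop. I then let go, backed the arm off and handed in at about 18 s; no verdict was given.

**Insertion:** the blade went to the slot floor, with light contact (about 10 N) at the height I expected.

**Turn:** the torque stayed near zero until about 81°, then rose to 1.4 N m at 85°, which I took as the stop.

**Last checks:**
- **Tongue:** it lies over the lid at heading -11.4°. The stop should be near -10°, judged from the rim line.
- **Key:** it stands alone in the slot. The centre of its top face is within about 1 px of where a fully seated key should appear.
- **Key angle:** it stands some 6 to 8° round from the tongue about the vertical. That is about the stated 6° of play or slightly over, so this check does not agree exactly.
- **Everything else:** the other latch is still locked, the pin key is in its stand, and the red and blue look-alikes were not touched.

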